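# Put the hold clamp in front of the misfiled tube

### The arm

A 6-joint arm with a two-finger parallel gripper is mounted at the origin on the work surface. World frame = base frame: x ahead of the robot, y to its left, z up, the work surface at z = 0. Lengths are in m, angles in rad, forces in N, time in s.
With the tool pointing down it reaches from about 0.4 to 0.825 m from the base axis. Payload 7 kg.
Tool frame: the origin (TCP) lies between the finger pads; the fingertips stand 22 mm ahead of it and the grasp point (between the pads) lies 3 mm ahead of it; z points along the fingers, y is the direction in which the jaws open and shut (so a half turn about z gives the same grasp; the last joint's range is limited). The gripper opens to 85 mm and grips with 20 to 120 N. Pads are 22 mm wide; open, the fingers measure 114 mm over their backs; the gripper's body (76 mm by 85 mm) begins 54 mm behind the grasp point. The pads swing forward as they close: fully open they stand 13 mm farther back than shut.
Start: joints at [-0.856, 0.359, 0.012, 0, -1.224, -0.288], TCP at [0.279, -0.614, 0.253] pointing down, gripper open.
Joint ranges: [-3.07, 3.07], [-1.43, 2.12], [-1.02, 1.25], [-3.03, 1.67], [-3.05, -0], [-3.03, 3.03]. Speed limits (rad/s): [2.39, 2.39, 3.01, 3.14, 3.14, 3.14].

### API

Orientations are given as a unit quaternion [w, x, y, z].
In Python, from workcell import robot gives the robot as it stands.
- The arm moves only by the tool step_arm, never from a script. Its argument "commands" is a list of rows, each an object of numbers: "gripper": the finger opening in mm, from 0 to 85.4; "x", "y", "z": the shift along the tool's x, y, z in mm; "roll": the turn about the tool's z in degrees. In form: [{"gripper": .., "x": .., "y": .., "z": .., "roll": ..}, ...]. A call has 1 to 12 rows; each row shifts and turns the commanded pose from where the row before left it, along the tool's axes as they then stand; what a row does not reach is not made up. A row lasts 1/10 s, in which the tool goes at most 50 mm and 8.59 degrees, less where a joint would pass 70% of its speed; a pose out of reach is approached as far as the arm can. A call with a gripper value outside its range is refused whole. The fingers move at their own pace and stop on an object; "squeeze" is the grip in N (left out, the last holds). Time passes only in rows, so rows that do not move let the fingers close. It gives the time, the measured TCP pose, the force and the opening at its end, in the units of the state.
- robot.get_obs(): the state, without advancing time (a new reading comes with each control period).
- robot.grab_frame(name): name is "scene" or "top"; returns a dict with "color" (400x640x3 uint8, red, green, blue), "camera_matrix" (3x3 intrinsics, pixels), "world_to_cam" (4x4, takes a point from world to camera coordinates). Camera axes: x right, y up, looking along -z (the intrinsics and any distortion apply to the point x, -y, -z); pixel columns grow to the right and rows downward; lengths in m; the calibration is good to about 2 mm. A picture is of the moment at which its call begins. There is no depth.
- robot.close_job(): hands the job in, once; it reports no verdict.
Trained networks look in a picture, given as the dict that the camera call returned (one of the last four; its "shot" number tells which), for a name from the list of things; names that differ only in an ending like _2 or _b are one class to them, and where a whole thing is asked for, a point or a joint stands for the part that bears it (a point fixed in the world has none). Each returns a list of dicts, best first, with "conf" (0 to 1); they miss things now and then, are a little off and sometimes report something else, mostly with a low value. They report only what shows in the picture. A call takes as long as a camera call. They do not tell look-alikes from the thing itself.
- robot.recognise(picture, name): "xy" ([column, row] in pixels, amid what is visible of it).
- robot.tip_of(picture, name): "xy" ([column, row] in pixels: a listed point, or the origin of a listed thing).
The state is a dict: "clock": time; "joint_pos": joint angles; "qvel": joint speeds; "joint_efforts": joint torques, N m; "eef_pos": TCP position; "tool_rot": TCP orientation; "wrist_force": force on the tool from outside, world axes, zero at the start; "torque": the same for the moment, N m; "opening": finger opening in m.
Only numpy, scipy, OpenCV 4.12 (cv2) and the standard library are available. Lean on these libraries where they do the work, as an engineer would, in place of code of your own. Each camera call takes 0.05 s, during which the arm holds its last target. There are 200 camera calls.

### The job

One tube, the one with the purple cap, has been filed by mistake among the yellow-topped tubes in the two racks. Take the red spring clamp off its stand and clip it onto the leaning white label plate of that tube's rack, straight in front of that tube and fully home, so that the plate's edge reaches the bottom of the jaws and the clamp grips it on its own. Leave the tubes in their holes and everything else on the table where it is.

Things in the scene. Friction and masses are not known exactly. Their poses are not given: they have to be found in the camera images.
- clamp: red spring clamp (peg type, black grips), 65 g, 22 mm wide. Origin on the pivot, z to the handles, x the way the jaws open, y the pivot axis. Jaws reach z = -34 mm, handles z = 8 to 54 mm; grip across x at z = 40 mm: 46 mm wide there when closed on a 6 mm plate, 26 mm with parallel outer faces when squeezed to the stop. This frame belongs to the half with the -x handle
- clamp_seat (a point): bottom of the pivot pin between the jaws (clamp z = -5 mm): a plate's edge touches it when the clamp is fully home. Both halves turn when squeezed: the clamp's middle line is the clamp frame turned about its own y by minus half the joint value
- clamp_jaw (a joint): opening of the clamp in rad: about 0 closed on a 6 mm plate (stand's blade or label plate), 0.5 squeezed to its stop (jaw tips 22 mm apart), -0.12 closed on nothing; sprung shut, it takes about 7 N at the handles at first and 12 N at the stop
- stand: fixed parking stand: dark foot 90 x 90 x 12 mm with an upright aluminium blade 6 mm thick, 80 mm wide along y, its top edge at z = 75 mm; the origin is on the table 60 mm beyond (+x) the blade and the foot's centre. The clamp starts on the blade, upright, its x along the stand's x
- stray: the misfiled tube, with a purple cap; 13 mm across, 89 mm high, cap 17 mm across, origin under its foot. It stands in one of the eight front-row holes, which one varies
- rack_blue: fixed blue tube rack, 68 (x) x 124 (y) x 50 mm high, origin under its centre; four tubes stand in its front row (x = -14 mm, nearest the label plate) at y = -42, -14, 14, 42 mm, their foot 8 mm up, cap tops 97 mm up; the back row is empty
- rack_blue_edge (a point): middle of the upper edge of the blue rack's white label plate. The plate is 6 mm thick (x), 124 mm wide (y, as the rack's y) and stands 55 mm up from a stiff hinge at rack x = -48 mm, z = 50 mm; it leans away from the tubes, 0.35 to 0.5 rad from upright. Axes turn with the plate: z points up along the plate, x square to it towards the tubes
- rack_grey: fixed grey tube rack, 68 (x) x 124 (y) x 50 mm high, origin under its centre; four tubes stand in its front row (x = -14 mm, nearest the label plate) at y = -42, -14, 14, 42 mm, their foot 8 mm up, cap tops 97 mm up; the back row is empty
- rack_grey_edge (a point): middle of the upper edge of the grey rack's white label plate. The plate is 6 mm thick (x), 124 mm wide (y, as the rack's y) and stands 55 mm up from a stiff hinge at rack x = -48 mm, z = 50 mm; it leans away from the tubes, 0.35 to 0.5 rad from upright. Axes turn with the plate: z points up along the plate, x square to it towards the tubes
- tube1: sample tube with white cap and yellow top, same size as the stray one; origin under its foot
- tube2: sample tube with white cap and yellow top, same size as the stray one; origin under its foot
- tube3: sample tube with white cap and yellow top, same size as the stray one; origin under its foot
- tube4: sample tube with white cap and yellow top, same size as the stray one; origin under its foot
- tube5: sample tube with white cap and yellow top, same size as the stray one; origin under its foot
- tube6: sample tube with white cap and yellow top, same size as the stray one; origin under its foot
- tube7: sample tube with white cap and yellow top, same size as the stray one; origin under its foot
- pliers: olive-handled pliers lying flat, 170 mm long; origin at the joint
- tape: roll of tape lying flat, 84 mm across, 20 mm high; origin under its centre
- jar: small capped jar, 56 mm across, 70 mm high; origin under its centre
- marker: black marker pen with a blue end lying flat, 110 mm long; origin under its centre
Not all that is in view belongs to the job. There is more than one size of the clamp; the one meant has the size given above. Leave any pink look-alike of the rack_blue alone.

How it is judged:
At the end, for the whole second after the job is handed in: The clamp rests, let go, handles up, on the label plate of the purple tube's rack: plate edge at the bottom of its jaws (-3 to +4 mm), within 11 mm sideways of that tube's hole, square to the plate within 0.12 rad and within 6 mm of its mid-plane, jaws closed on it (joint -0.06 to 0.08) (((horizontal distance between stray and rack_blue below 0.065 m and x of clamp_seat in the frame of rack_blue_edge between -0.006 and 0.006 m and z of clamp_seat in the frame of rack_blue_edge between -0.003 and 0.004 m and angle between the x axis of clamp and the x axis of rack_blue_edge, either way round below 0.12 rad and angle between clamp's own z axis and vertical below 1.2 rad and ((y of stray in the frame of rack_blue between -0.052 and -0.032 m and y of clamp_seat in the frame of rack_blue_edge between -0.053 and -0.031 m) or (y of stray in the frame of rack_blue between -0.024 and -0.004 m and y of clamp_seat in the frame of rack_blue_edge between -0.025 and -0.003 m) or (y of stray in the frame of rack_blue between 0.004 and 0.024 m and y of clamp_seat in the frame of rack_blue_edge between 0.003 and 0.025 m) or (y of stray in the frame of rack_blue between 0.032 and 0.052 m and y of clamp_seat in the frame of rack_blue_edge between 0.031 and 0.053 m))) or (horizontal distance between stray and rack_grey below 0.065 m and x of clamp_seat in the frame of rack_grey_edge between -0.006 and 0.006 m and z of clamp_seat in the frame of rack_grey_edge between -0.003 and 0.004 m and angle between the x axis of clamp and the x axis of rack_grey_edge, either way round below 0.12 rad and angle between clamp's own z axis and vertical below 1.2 rad and ((y of stray in the frame of rack_grey between -0.052 and -0.032 m and y of clamp_seat in the frame of rack_grey_edge between -0.053 and -0.031 m) or (y of stray in the frame of rack_grey between -0.024 and -0.004 m and y of clamp_seat in the frame of rack_grey_edge between -0.025 and -0.003 m) or (y of stray in the frame of rack_grey between 0.004 and 0.024 m and y of clamp_seat in the frame of rack_grey_edge between 0.003 and 0.025 m) or (y of stray in the frame of rack_grey between 0.032 and 0.052 m and y of clamp_seat in the frame of rack_grey_edge between 0.031 and 0.053 m)))) and value of joint clamp_jaw between -0.06 and 0.08 rad and linear speed of clamp below 0.02 m/s); the robot touches nothing.
It fails at once if a tube is pulled up, tipped or pushed out of its place (moved over 15 mm or leaning over 0.3 rad) (distance of any of stray, tube1, tube2, tube3, tube4, tube5, tube6, tube7 from where it was at the start of the episode above 0.015 m or angle between any of stray, tube1, tube2, tube3, tube4, tube5, tube6, tube7's own z axis and vertical above 0.3 rad).
It fails at once if pliers, tape, jar or marker are moved over 30 mm (distance of any of pliers, tape, jar, marker from where it was at the start of the episode above 0.03 m).
It also fails if it takes over 48 s, if anything falls off the work surface, if the arm or the gripper's body presses on something with over 40 N, if the wrist force passes 120 N, or if a joint passes its speed limit or range.

## Working session

There is one attempt and no reset: what is moved stays moved. The work goes in short steps, Python scripts to look and compute and a tool call to move; the robot and the scene stay as the last step left them, time stands still between calls to the robot, and variables do not carry over. Pictures are saved under pics/ and viewed, about 8 in all and at most 12, crops included, and the job is handed in when it is done.

Besides the shell and the picture viewer there is one more tool, called after "Emit:" as name(argument=value, ...), one argument or row to a line, values as JSON. step_arm: Moves the arm, as the interface text tells. Its arguments: {"type":"object","properties":{"commands":{"type":"array"},"squeeze":{"type":"number"}},"required":["commands"]}

```bash
mkdir -p pics
cat > h.py <<'E'
import numpy as np, cv2
from workcell import robot
def grab(n,save=None):
    p=robot.grab_frame(n)
    if save: cv2.imwrite('pics/'+save,p['color'][:,:,::-1])
    return p
def proj(p,X):
    X=np.atleast_2d(X).astype(float); W=np.array(p['world_to_cam']); c=X@W[:3,:3].T+W[:3,3]
    c=c*[1,-1,-1]; u=c@np.array(p['camera_matrix']).T
    return u[:,:2]/u[:,2:]
def ray(p,uv):
    W=np.array(p['world_to_cam']); d=np.linalg.inv(np.array(p['camera_matrix']))@[uv[0],uv[1],1]
    d=W[:3,:3].T@(d*[1,-1,-1]); o=-W[:3,:3].T@W[:3,3]; return o,d/np.linalg.norm(d)
def atz(p,uv,z):
    o,d=ray(p,uv); return o+d*(z-o[2])/d[2]
def tri(rs):
    A=0;b=0
    for o,d in rs:
        M=np.eye(3)-np.outer(d,d);A=A+M;b=b+M@o
    X=np.linalg.solve(A,b); return X,[np.linalg.norm((np.eye(3)-np.outer(d,d))@(X-o)) for o,d in rs]
E
python3 - <<'E'
from h import *
np.set_printoptions(precision=3,suppress=True)
P={n:grab(n,n+'0.png') for n in('scene','top')}
for n,p in P.items():
    print(n,p.keys(),ray(p,(320,200)))
    for o in['clamp','clamp_seat','stand','stray','rack_blue','rack_grey','rack_blue_edge','rack_grey_edge']:
        print(o,[(np.round(r['xy'],1).tolist(),round(r['conf'],2)) for r in robot.tip_of(p,o)[:4]])
a=np.hstack([P['scene']['color'],P['top']['color']])
print(robot.get_obs())
E
```

```text
scene dict_keys(['color', 'camera_matrix', 'world_to_cam', 'shot']) (array([ 1.264, -0.344,  0.686]), array([-0.741,  0.367, -0.563]))
clamp [([292.4, 267.6], 0.72), ([343.4, 238.3], 0.65), ([297.8, 223.6], 0.62)]
clamp_seat [([340.7, 242.5], 0.85), ([306.0, 232.0], 0.77), ([294.3, 266.6], 0.57)]
stand [([344.3, 282.5], 0.68)]
stray [([236.4, 317.6], 0.52)]
rack_blue [([411.0, 245.2], 0.73), ([445.0, 200.0], 0.67)]
rack_grey [([254.4, 316.2], 0.96), ([260.8, 302.6], 0.32), ([417.9, 240.3], 0.23), ([407.8, 238.6], 0.19)]
rack_blue_edge [([403.3, 196.8], 0.78), ([440.9, 165.3], 0.74), ([400.5, 241.2], 0.17)]
rack_grey_edge [([238.7, 260.0], 0.59), ([390.2, 239.5], 0.33)]
top dict_keys(['color', 'camera_matrix', 'world_to_cam', 'shot']) (array([0.197, 0.019, 1.815]), array([ 0.185, -0.004, -0.983]))
clamp [([331.0, 203.7], 0.7), ([314.4, 169.2], 0.59), ([348.3, 177.3], 0.45)]
clamp_seat [([315.1, 168.0], 0.63), ([329.1, 204.5], 0.59), ([349.1, 176.8], 0.52), ([385.7, 162.4], 0.24)]
stand [([325.5, 157.7], 0.77), ([382.2, 239.5], 0.54)]
stray [([396.2, 163.3], 0.46)]
rack_blue [([260.8, 167.0], 0.9), ([206.9, 193.3], 0.57), ([382.5, 241.0], 0.46)]
rack_grey [([384.5, 159.5], 0.88)]
rack_blue_edge [([254.5, 178.2], 0.66), ([197.9, 197.9], 0.54)]
rack_grey_edge [([386.0, 175.7], 0.69)]
{'clock': 0.9, 'joint_pos': array([-0.856,  0.359,  0.012,  0.   , -1.224, -0.288]), 'qvel': array([ 0.001, -0.   , -0.001,  0.001, -0.001, -0.001]), 'joint_efforts': array([ -0.   , -58.296,  29.366,   6.942,  -0.001,  -0.   ]), 'eef_pos': array([ 0.279, -0.614,  0.253]), 'tool_rot': array([-0.   , -0.212,  0.977, -0.   ]), 'wrist_force': array([ 0.063, -0.297,  0.293]), 'torque': array([ 0.021, -0.02 , -0.048]), 'opening': 0.08533880014034843}
```

View pics/scene0.png

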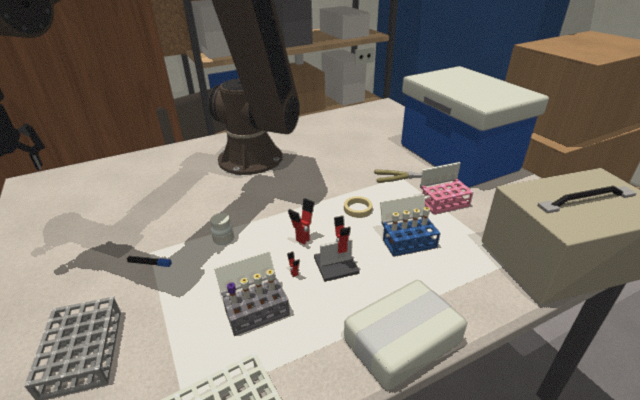

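View pics/top0.png

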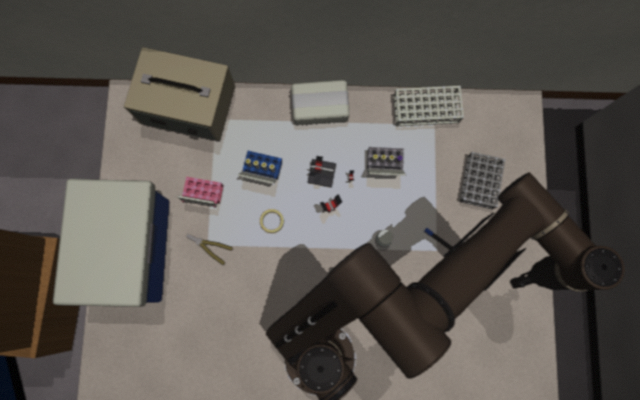

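The purple cap is in the grey rack at scene (231,287) and top (398,156), which is the rack's -y end. The clamp is on the dark stand at scene (343,238) and top (317,167), with a larger and a smaller look-alike nearby. Next I'll take zoomed crops.

Run:
```python
from h import *
np.set_printoptions(precision=4,suppress=True)
s=cv2.imread('pics/scene0.png');t=cv2.imread('pics/top0.png')
r=lambda im,x,y,w,h:cv2.resize(im[y:y+h,x:x+w],None,fx=5,fy=5,interpolation=cv2.INTER_CUBIC)
A=r(s,305,205,75,75);B=r(s,208,250,85,75)
C=r(t,298,142,75,40);D=r(t,358,138,85,40)
cv2.imwrite('pics/c1.png',np.vstack([np.hstack([A,B]),np.hstack([C,D])]))
P={n:grab(n) for n in('scene','top')}
# repeat detections average
for o in['clamp','clamp_seat','stand','stray','rack_grey','rack_grey_edge','tube1','stand']:
  for n,p in P.items():
    print(o,n,[(np.round(r['xy'],1).tolist(),round(r['conf'],2)) for r in robot.tip_of(p,o)[:5]])
S,T=P['scene'],P['top']
print('seat',tri([ray(S,(340.7,242.5)),ray(T,(315.1,168))]))
print('clamp',tri([ray(S,(343.4,238.3)),ray(T,(314.4,169.2))]))
print('rack',atz(S,(254.4,316.2),0),atz(T,(384.5,159.5),0))
print('edge',tri([ray(S,(238.7,260)),ray(T,(386,175.7))]))
```

```text
clamp scene [([301.2, 224.9], 0.9), ([344.9, 241.5], 0.69), ([294.7, 264.8], 0.49)]
clamp top [([316.9, 166.9], 0.66), ([331.4, 206.2], 0.62), ([347.3, 178.0], 0.37)]
clamp_seat scene [([303.7, 228.8], 0.92), ([293.8, 267.2], 0.49)]
clamp_seat top [([328.6, 206.1], 0.64), ([351.4, 177.3], 0.55), ([316.7, 168.3], 0.43)]
stand scene [([344.5, 283.4], 0.66)]
stand top [([325.3, 158.6], 0.84), ([273.5, 171.1], 0.61)]
stray scene [([234.4, 311.8], 0.57)]
stray top [([396.1, 163.5], 0.47)]
rack_grey scene [([255.4, 312.6], 0.55)]
rack_grey top [([382.5, 161.4], 0.6)]
rack_grey_edge scene [([240.6, 261.2], 0.73), ([224.6, 234.8], 0.7)]
rack_grey_edge top [([386.0, 174.4], 0.56), ([250.1, 169.6], 0.33)]
tube1 scene [([248.5, 304.6], 0.71), ([273.3, 297.9], 0.63), ([410.3, 238.8], 0.54), ([264.4, 306.1], 0.52), ([399.3, 237.8], 0.48)]
tube1 top [([380.8, 239.1], 0.66), ([257.6, 168.1], 0.6), ([253.6, 170.2], 0.59), ([264.9, 169.1], 0.53), ([371.8, 165.7], 0.47)]
stand scene [([344.5, 283.4], 0.66)]
stand top [([325.3, 158.6], 0.84), ([273.5, 171.1], 0.61)]
seat (array([0.6357, 0.0269, 0.0673]), [np.float64(0.005399933557762407), np.float64(0.0053999335577624204)])
clamp (array([0.6312, 0.0325, 0.0743]), [np.float64(0.0016949700238505932), np.float64(0.0016949700238505663)])
rack [ 0.692  -0.2239  0.    ] [ 0.693 -0.217  0.   ]
edge (array([ 0.6095, -0.2152,  0.0935]), [np.float64(0.005323491184228341), np.float64(0.005323491184228423)])
```

View pics/c1.png

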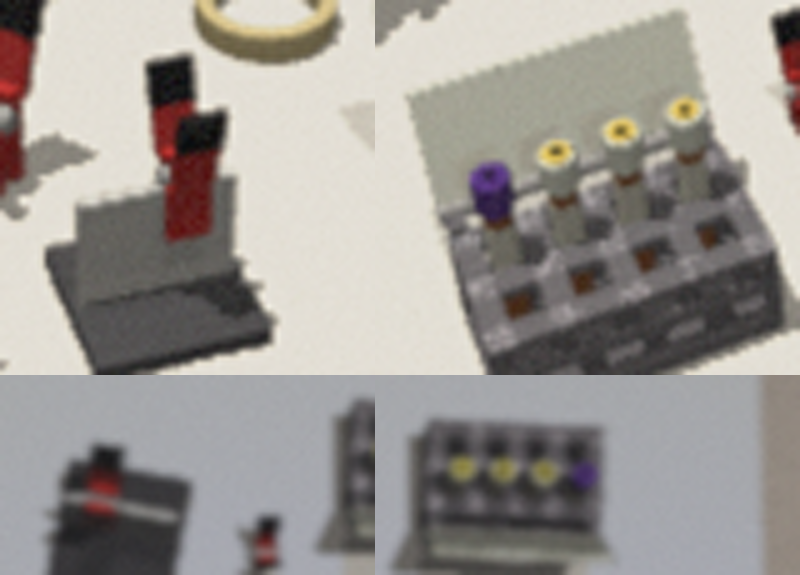

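Run:
```python
from h import *
np.set_printoptions(precision=4,suppress=True)
S,T=grab('scene'),grab('top')
A=lambda u,v:(305+u/5-.4,205+v/5-.4);B=lambda u,v:(208+(u-375)/5-.4,250+v/5-.4)
C=lambda u,v:(298+u/5-.4,142+(v-375)/5-.4);D=lambda u,v:(358+(u-375)/5-.4,138+(v-375)/5-.4)
print('blade S',atz(S,A(77,205),.075),atz(S,A(236,177),.075))
print('blade T',atz(T,C(65,494),.075),atz(T,C(178,518),.075))
print('clamp S handles mid',atz(S,A(187,92),.132)); print('clamp T pivot',atz(T,C(101,497),.08))
for c in[(492,175),(556,152),(622,129),(685,108)]: print('capS',atz(S,B(*c),.097))
for c in[(461,470),(503,470),(545,471),(585,476)]: print('capT',atz(T,D(*c),.097))
for l in(.35,.42,.5):
  z=.05+.055*np.cos(l); print('edge',l,atz(S,B(408,97),z),atz(S,B(684,12),z))
print('rack top back corners T',atz(T,D(428,422),.05),atz(T,D(603,428),.05))
for n,p in(('S',S),('T',T)): print(n,[(np.round(r['xy'],1).tolist(),round(r['conf'],2)) for o in('clamp','rack_grey_edge') for r in robot.tip_of(p,o)[:3]])
```

```text
blade S [ 0.629  -0.0313  0.075 ] [0.6463 0.0449 0.075 ]
blade T [0.6449 0.0474 0.075 ] [ 0.6299 -0.0307  0.075 ]
clamp S handles mid [0.6416 0.0197 0.132 ]
clamp T pivot [0.6422 0.0226 0.08  ]
capS [ 0.6748 -0.2569  0.097 ]
capS [ 0.6746 -0.2297  0.097 ]
capS [ 0.6747 -0.2011  0.097 ]
capS [ 0.6754 -0.1734  0.097 ]
capT [ 0.6758 -0.1712  0.097 ]
capT [ 0.6766 -0.1999  0.097 ]
capT [ 0.6766 -0.2286  0.097 ]
capT [ 0.6738 -0.2559  0.097 ]
edge 0.35 [ 0.6194 -0.2764  0.1017] [ 0.6237 -0.1537  0.1017]
edge 0.42 [ 0.6179 -0.2762  0.1002] [ 0.6221 -0.1532  0.1002]
edge 0.5 [ 0.6157 -0.276   0.0983] [ 0.6199 -0.1526  0.0983]
rack top back corners T [ 0.7233 -0.153   0.05  ] [ 0.7221 -0.2763  0.05  ]
S [([342.4, 238.9], 0.76), ([293.0, 267.5], 0.74), ([300.7, 225.5], 0.68), ([238.9, 256.9], 0.86)]
T [([327.5, 206.1], 0.67), ([349.8, 178.1], 0.38)]
```

Fits are consistent: blade edge is 79 mm long with yaw about -0.21. The clamp is at (0.6415, 0.021). The grey rack's yaw is about -0.015, the purple tube is at (0.6745, -0.2565), and the plate edge there is about (0.618, -0.2567, 0.100), so it leans about 0.43. Rotating first.

Emit:
step_arm(
  commands=[
    {"roll": -7.7,"gripper": 85},
    {"roll": -7.7},
    {"roll": -7.7},
    {"roll": -7.7},
    {"roll": -7.7},
    {"roll": -7.7},
    {"roll": -7.6},
    {},
  ],
)

```text
$.commands[0]: bad value
```

Emit:
step_arm(
  commands=[
    {"gripper": 85,"x": 0,"y": 0,"z": 0,"roll": -7.7},
    {"gripper": 85,"x": 0,"y": 0,"z": 0,"roll": -7.7},
    {"gripper": 85,"x": 0,"y": 0,"z": 0,"roll": -7.7},
    {"gripper": 85,"x": 0,"y": 0,"z": 0,"roll": -7.7},
    {"gripper": 85,"x": 0,"y": 0,"z": 0,"roll": -7.7},
    {"gripper": 85,"x": 0,"y": 0,"z": 0,"roll": -7.7},
    {"gripper": 85,"x": 0,"y": 0,"z": 0,"roll": -7.6},
    {"gripper": 85,"x": 0,"y": 0,"z": 0,"roll": 0},
  ],
)

```text
clock: 2.9
eef_pos: [0.2794, -0.6144, 0.2533]
tool_rot: [-0.0, -0.632, 0.775, -0.0]
wrist_force: [-0.2, -0.5, 0.1]
opening: 0.0847
```

```bash
cat >> h.py <<'E'
from scipy.spatial.transform import Rotation as Ro
def pose():
    o=robot.get_obs(); R=Ro.from_quat(o['tool_rot'],scalar_first=True).as_matrix(); return o,R
def to(tgt,yaw=None):
    o,R=pose(); d=R.T@(np.array(tgt)-o['eef_pos'])*1000
    a=np.arctan2(R[1,1],R[0,1])
    print('t',o['clock'],'pos',o['eef_pos'],'delta mm tool',np.round(d,1),'tool y ang',round(a,3),'F',o['wrist_force'],'op',o['opening'])
    if yaw is not None: e=(yaw-a+np.pi/2)%np.pi-np.pi/2; print('roll deg',-np.degrees(e))
E
python3 -c "
from h import *
to((.6415,.021,.25),-.208)"
```

```text
t 2.9 pos [ 0.27941651 -0.6144364   0.2533187 ] delta mm tool [-695.4 -226.5    3.3] tool y ang 2.939 F [-0.18512813 -0.54060883  0.08790543] op 0.08465934667707846
roll deg 0.2863613793755141
```

Emit:
step_arm(
  commands=[
    {"gripper": 85,"x": -40,"y": -13,"z": 0,"roll": 0},
    {"gripper": 85,"x": -40,"y": -13,"z": 0,"roll": 0},
    {"gripper": 85,"x": -40,"y": -13,"z": 0,"roll": 0},
    {"gripper": 85,"x": -40,"y": -13,"z": 0,"roll": 0},
    {"gripper": 85,"x": -40,"y": -13,"z": 0,"roll": 0},
    {"gripper": 85,"x": -40,"y": -13,"z": 0,"roll": 0},
    {"gripper": 85,"x": -40,"y": -13,"z": 0,"roll": 0},
    {"gripper": 85,"x": -40,"y": -13,"z": 0,"roll": 0},
    {"gripper": 85,"x": -40,"y": -13,"z": 0,"roll": 0},
    {"gripper": 85,"x": -40,"y": -13,"z": 0,"roll": 0},
    {"gripper": 85,"x": -40,"y": -13,"z": 0,"roll": 0},
    {"gripper": 85,"x": -40,"y": -13,"z": 0,"roll": 0},
  ],
)

```text
clock: 4.1
eef_pos: [0.5305, -0.1746, 0.2537]
tool_rot: [0.0, -0.629, 0.777, -0.0]
wrist_force: [-0.0, -0.2, 0.4]
opening: 0.0852
```

Emit:
step_arm(
  commands=[
    {"gripper": 85,"x": -40,"y": -13,"z": 0,"roll": 0},
    {"gripper": 85,"x": -40,"y": -13,"z": 0,"roll": 0},
    {"gripper": 85,"x": -40,"y": -13,"z": 0,"roll": 0},
    {"gripper": 85,"x": -40,"y": -13,"z": 0,"roll": 0},
    {"gripper": 85,"x": -35,"y": -18,"z": 0,"roll": 0},
    {"gripper": 85,"x": -20,"y": 0,"z": 0,"roll": 0},
    {"gripper": 85,"x": 0,"y": 0,"z": 0,"roll": 0},
    {"gripper": 85,"x": 0,"y": 0,"z": 0,"roll": 0},
  ],
)

```text
clock: 4.9
eef_pos: [0.6418, 0.0202, 0.2531]
tool_rot: [-0.0, -0.63, 0.776, 0.0]
wrist_force: [-0.2, -0.7, 0.1]
opening: 0.0849
```

```bash
python3 -c "
from h import *
to((.6415,.021,.25),-.208)
p=grab('scene');im=p['color'][:,:,::-1]
x=(285,150,120,100)
cv2.imwrite('pics/a.png',cv2.resize(im[x[1]:x[1]+x[3],x[0]:x[0]+x[2]],None,fx=5,fy=5,interpolation=cv2.INTER_CUBIC))"
```

```text
t 4.9 pos [0.64177133 0.02016629 0.2530542 ] delta mm tool [-0.8  0.4  3.1] tool y ang 2.935 F [-0.18762828 -0.65198823  0.09568147] op 0.08487951133139249
roll deg 0.08846616992394293
```

View pics/a.png

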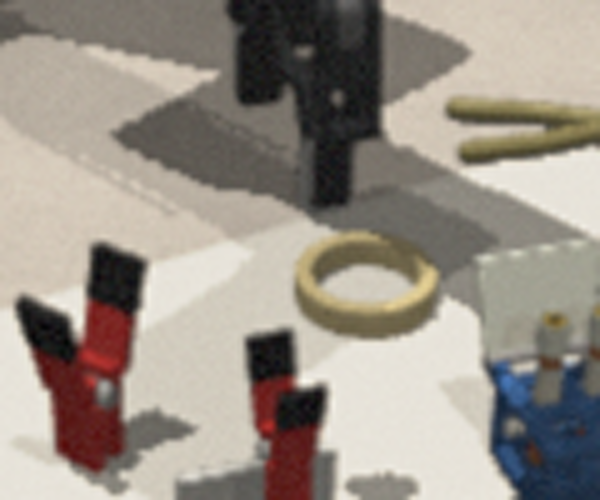

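The gripper is directly above the stand's clamp, with the jaw line matching. Descending, then squeezing.

Emit:
step_arm(
  commands=[
    {"gripper": 85,"x": 0,"y": 0,"z": 35,"roll": 0},
    {"gripper": 85,"x": 0,"y": 0,"z": 35,"roll": 0},
    {"gripper": 85,"x": 0,"y": 0,"z": 30,"roll": 0},
    {"gripper": 85,"x": 0,"y": 0,"z": 20,"roll": 0},
    {"gripper": 85,"x": 0,"y": 0,"z": 10,"roll": 0},
    {"gripper": 50,"x": 0,"y": 0,"z": 0,"roll": 0},
    {"gripper": 50,"x": 0,"y": 0,"z": 0,"roll": 0},
    {"gripper": 50,"x": 0,"y": 0,"z": 0,"roll": 0},
  ],
  squeeze=40,
)

```text
clock: 5.75
eef_pos: [0.6419, 0.0199, 0.1248]
tool_rot: [0.0, -0.631, 0.776, 0.0]
wrist_force: [-5.0, 1.2, 4.1]
opening: 0.05
```

Emit:
step_arm(
  commands=[
    {"gripper": 10,"x": 0,"y": 0,"z": 0,"roll": 0},
    {"gripper": 10,"x": 0,"y": 0,"z": 0,"roll": 0},
    {"gripper": 10,"x": 0,"y": 0,"z": 0,"roll": 0},
    {"gripper": 10,"x": 0,"y": 0,"z": 0,"roll": 0},
    {"gripper": 10,"x": 0,"y": 0,"z": 0,"roll": 0},
    {"gripper": 10,"x": 0,"y": 0,"z": 0,"roll": 0},
  ],
  squeeze=40,
)

```text
clock: 6.35
eef_pos: [0.6431, 0.0202, 0.1274]
tool_rot: [0.002, -0.631, 0.775, -0.001]
wrist_force: [-6.8, 1.7, 17.4]
opening: 0.0254
```

Squeezed to the stop (25.4 mm). Lifting.

Emit:
step_arm(
  commands=[
    {"gripper": 10,"x": 0,"y": 0,"z": -10,"roll": 0},
    {"gripper": 10,"x": 0,"y": 0,"z": -15,"roll": 0},
    {"gripper": 10,"x": 0,"y": 0,"z": -20,"roll": 0},
    {"gripper": 10,"x": 0,"y": 0,"z": -30,"roll": 0},
    {"gripper": 10,"x": 0,"y": 0,"z": -30,"roll": 0},
    {"gripper": 10,"x": 0,"y": 0,"z": 0,"roll": 0},
  ],
)

```text
clock: 6.95
eef_pos: [0.6449, 0.0203, 0.2345]
tool_rot: [0.004, -0.631, 0.776, -0.002]
wrist_force: [0.9, -0.1, -0.4]
opening: 0.0251
```

```bash
python3 -c "
from h import *
to((.618,-.2567,.23),-.015)
p=grab('scene');im=p['color'][:,:,::-1]
u=proj(p,pose()[0]['eef_pos'])[0].astype(int);print(u)
x,y=u-[60,60]
cv2.imwrite('pics/b.png',cv2.resize(im[y:y+120,x:x+120],None,fx=5,fy=5,interpolation=cv2.INTER_CUBIC))"
```

```text
t 6.95 pos [0.6448906  0.02028424 0.23446651] delta mm tool [276.7 -29.8   3.8] tool y ang 2.937 F [ 0.90089737 -0.05574518 -0.36623421] op 0.025080111864626616
roll deg -10.850474249678559
[343 186]
```

View pics/b.png

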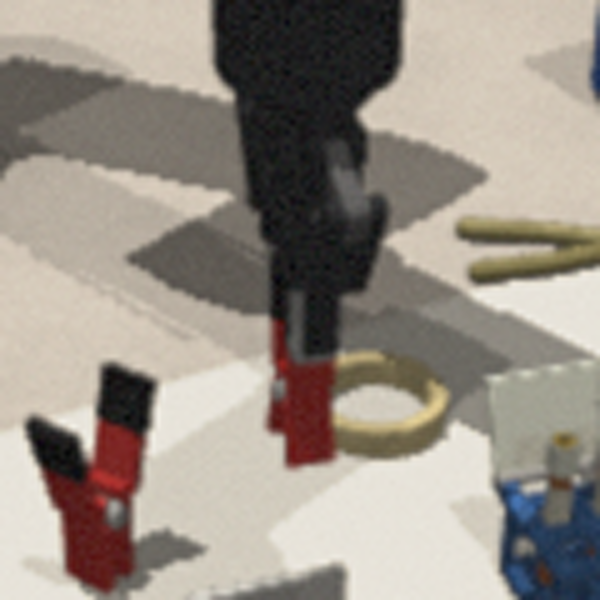

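The clamp is held upright with the jaws parallel to the pads. Now turning to the rack's yaw and moving over the plate.

Emit:
step_arm(
  commands=[
    {"gripper": 10,"x": 0,"y": 0,"z": 0,"roll": -5.4},
    {"gripper": 10,"x": 0,"y": 0,"z": 0,"roll": -5.4},
    {"gripper": 10,"x": 40,"y": 3,"z": 0,"roll": 0},
    {"gripper": 10,"x": 40,"y": 3,"z": 0,"roll": 0},
    {"gripper": 10,"x": 40,"y": 3,"z": 0,"roll": 0},
    {"gripper": 10,"x": 40,"y": 3,"z": 0,"roll": 0},
    {"gripper": 10,"x": 40,"y": 3,"z": 0,"roll": 0},
    {"gripper": 10,"x": 40,"y": 3,"z": 0,"roll": 0},
    {"gripper": 10,"x": 30,"y": 1,"z": 0,"roll": 0},
    {"gripper": 10,"x": 7,"y": 0,"z": 0,"roll": 0},
    {"gripper": 10,"x": 0,"y": 0,"z": 0,"roll": 0},
  ],
)

```text
clock: 8.1
eef_pos: [0.6181, -0.2578, 0.2275]
tool_rot: [-0.0, -0.7, 0.714, 0.0]
wrist_force: [-0.3, 0.0, -1.1]
opening: 0.0249
```

```bash
python3 -c "
from h import *
to((.622,-.2567,.20),-.015)
p=grab('scene');q=grab('top');im=p['color'][:,:,::-1];it=q['color'][:,:,::-1]
o,R=pose();print(R)
c=lambda i,x,y:cv2.resize(i[y:y+80,x:x+80],None,fx=5,fy=5,interpolation=cv2.INTER_CUBIC)
print(proj(p,o['eef_pos']),proj(q,o['eef_pos']))
cv2.imwrite('pics/d.png',np.hstack([c(im,200,210),c(it,360,140)]))"
```

```text
t 8.1 pos [ 0.61808338 -0.25776677  0.22748977] delta mm tool [-1.1 -3.9 27.5] tool y ang 3.123 F [-0.2727217   0.01038361 -1.10423432] op 0.02489773734614813
roll deg -0.21659781493672364
[[-1.66198536e-02 -9.99861788e-01 -4.30988419e-04]
 [-9.99861821e-01  1.66197018e-02  3.53442240e-04]
 [-3.46230491e-04  4.36803023e-04 -9.99999845e-01]]
[[213.57498248 218.15196092]] [[406.31470765 163.78347232]]
```

View pics/d.png

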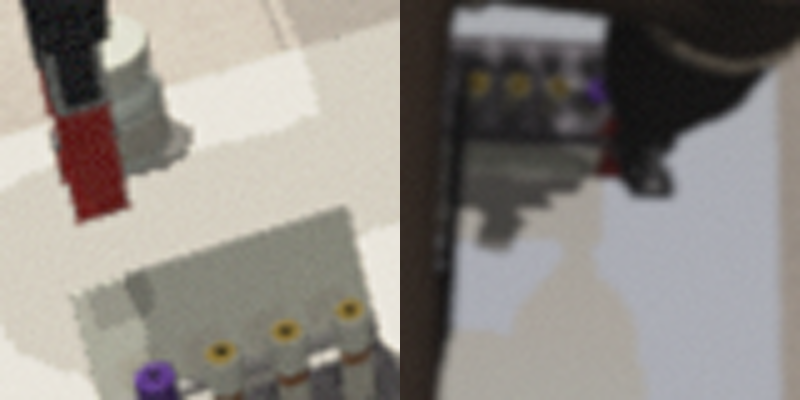

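```bash
python3 -c "
from h import *
p=grab('scene')
for z in(.140,.1465): print(z,[atz(p,(200+u/5-.4,210+v/5-.4),z).round(4) for u,v in((78,222),(129,206))])
# plate edge corners, left & right
for l in(.35,.43,.5): print(l,[atz(p,(200+u/5-.4,210+v/5-.4),.05+.055*np.cos(l)).round(4) for u,v in((72,295),(347,206))])
# plate base line points hidden; right side edge: top(347,206) bottom?
print([proj(p,(.641-.055*np.sin(l),-.2147+.062,.05+.055*np.cos(l))).round(1) for l in(.35,.43,.5)])
"
```

```text
0.14 [array([ 0.6191, -0.2677,  0.14  ]), array([ 0.6193, -0.2462,  0.14  ])]
0.1465 [array([ 0.6268, -0.2686,  0.1465]), array([ 0.627 , -0.2474,  0.1465])]
0.35 [array([ 0.6181, -0.2765,  0.1017]), array([ 0.6195, -0.153 ,  0.1017])]
0.43 [array([ 0.6162, -0.2763,  0.1   ]), array([ 0.6177, -0.1525,  0.1   ])]
0.5 [array([ 0.6143, -0.2761,  0.0983]), array([ 0.6158, -0.1519,  0.0983])]
[array([[269.6, 251.5]]), array([[269. , 250.9]]), array([[268.5, 250.6]])]
```

Emit:
step_arm(
  commands=[
    {"gripper": 10,"x": 0,"y": -3,"z": 20,"roll": 0},
    {"gripper": 10,"x": 0,"y": 0,"z": 20,"roll": 0},
    {"gripper": 10,"x": 0,"y": 0,"z": 10,"roll": 0},
    {"gripper": 10,"x": 0,"y": 0,"z": 5,"roll": 0},
    {"gripper": 10,"x": 0,"y": 0,"z": 0,"roll": 0},
    {"gripper": 10,"x": 0,"y": 0,"z": 0,"roll": 0},
  ],
)

```text
clock: 8.85
eef_pos: [0.6221, -0.2566, 0.1742]
tool_rot: [0.0, -0.701, 0.713, -0.001]
wrist_force: [-0.6, -0.4, -1.1]
opening: 0.0248
```

```bash
python3 -c "
from h import *
to((.622,-.2567,.155),-.015)
p=grab('scene');im=p['color'][:,:,::-1]
c=lambda i,x,y:cv2.resize(i[y:y+80,x:x+80],None,fx=6,fy=6,interpolation=cv2.INTER_CUBIC)
cv2.imwrite('pics/e.png',c(im,195,225))"
```

```text
t 8.85 pos [ 0.62211576 -0.25657082  0.17421872] delta mm tool [ 0.1  0.1 19.2] tool y ang 3.126 F [-0.55698771 -0.44203018 -1.14708011] op 0.024762899046475006
roll deg -0.053065803116752644
```

View pics/e.png

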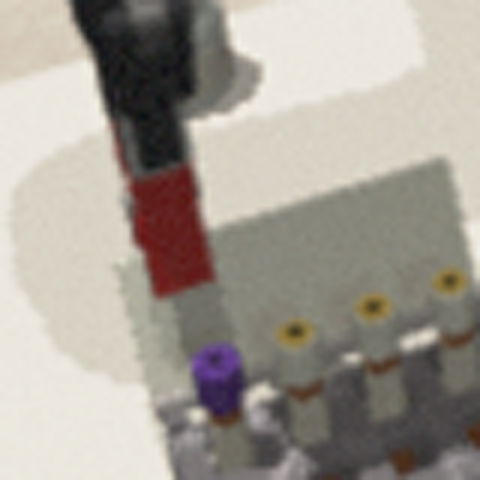

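The near (+x) jaw is in front of the plate, at crop (185,290), with its tip below the edge and no contact force. Continuing down gently.

Emit:
step_arm(
  commands=[
    {"gripper": 10,"x": 0,"y": 0,"z": 3,"roll": 0},
    {"gripper": 10,"x": 0,"y": 0,"z": 3,"roll": 0},
    {"gripper": 10,"x": 0,"y": 0,"z": 3,"roll": 0},
    {"gripper": 10,"x": 0,"y": 0,"z": 0,"roll": 0},
  ],
)

```text
clock: 9.3
eef_pos: [0.6212, -0.2567, 0.1637]
tool_rot: [-0.0, -0.701, 0.713, 0.0]
wrist_force: [-0.1, 0.7, -0.4]
opening: 0.0249
```

Emit:
step_arm(
  commands=[
    {"gripper": 10,"x": 0,"y": 0,"z": 2,"roll": 0},
    {"gripper": 10,"x": 0,"y": 0,"z": 2,"roll": 0},
    {"gripper": 10,"x": 0,"y": 0,"z": 0,"roll": 0},
  ],
)

```text
clock: 9.6
eef_pos: [0.6214, -0.2567, 0.1599]
tool_rot: [-0.0, -0.701, 0.713, 0.0]
wrist_force: [-0.5, 0.2, -0.5]
opening: 0.0249
```

Emit:
step_arm(
  commands=[
    {"gripper": 10,"x": 0,"y": 0,"z": 2,"roll": 0},
    {"gripper": 10,"x": 0,"y": 0,"z": 2,"roll": 0},
    {"gripper": 10,"x": 0,"y": 0,"z": 0,"roll": 0},
  ],
)

```text
clock: 9.9
eef_pos: [0.6213, -0.2569, 0.1569]
tool_rot: [-0.0, -0.701, 0.713, -0.0]
wrist_force: [-2.6, 0.5, 4.1]
opening: 0.025
```

Emit:
step_arm(
  commands=[
    {"gripper": 10,"x": 0,"y": 2,"z": 0,"roll": 0},
    {"gripper": 10,"x": 0,"y": 0,"z": 2,"roll": 0},
    {"gripper": 10,"x": 0,"y": 0,"z": 0,"roll": 0},
  ],
)

```text
clock: 10.2
eef_pos: [0.6206, -0.2569, 0.1563]
tool_rot: [0.001, -0.702, 0.713, -0.002]
wrist_force: [-1.0, 1.2, 10.2]
opening: 0.0252
```

Emit:
step_arm(
  commands=[
    {"gripper": 10,"x": 0,"y": 0,"z": 2,"roll": 0},
    {"gripper": 10,"x": 0,"y": 0,"z": 2,"roll": 0},
    {"gripper": 10,"x": 0,"y": 0,"z": 0,"roll": 0},
  ],
  squeeze=60,
)

```text
clock: 10.5
eef_pos: [0.6208, -0.2574, 0.1553]
tool_rot: [0.001, -0.702, 0.712, -0.003]
wrist_force: [-8.0, 3.5, 26.7]
opening: 0.0242
```

Emit:
step_arm(
  commands=[
    {"gripper": 29,"x": 0,"y": 2,"z": 0,"roll": 0},
    {"gripper": 32,"x": 0,"y": 2,"z": 0,"roll": 0},
    {"gripper": 35,"x": 0,"y": 2,"z": 0,"roll": 0},
    {"gripper": 35,"x": 0,"y": 0,"z": 0,"roll": 0},
  ],
)

```text
clock: 10.9
eef_pos: [0.6127, -0.2566, 0.1498]
tool_rot: [-0.0, -0.701, 0.713, 0.001]
wrist_force: [-3.6, -0.9, 2.9]
opening: 0.0349
```

```bash
python3 -c "
from h import *
to((.618,-.2567,.155),-.015)
p=grab('scene');im=p['color'][:,:,::-1]
c=lambda i,x,y:cv2.resize(i[y:y+80,x:x+80],None,fx=6,fy=6,interpolation=cv2.INTER_CUBIC)
cv2.imwrite('pics/f.png',c(im,195,225))"
```

```text
t 10.9 pos [ 0.61265143 -0.25657063  0.14977131] delta mm tool [ 0.  -5.3 -5.2] tool y ang 3.125 F [-3.64135285 -0.93181718  2.85238718] op 0.034857889627396665
roll deg -0.10572670944225188
```

View pics/f.png

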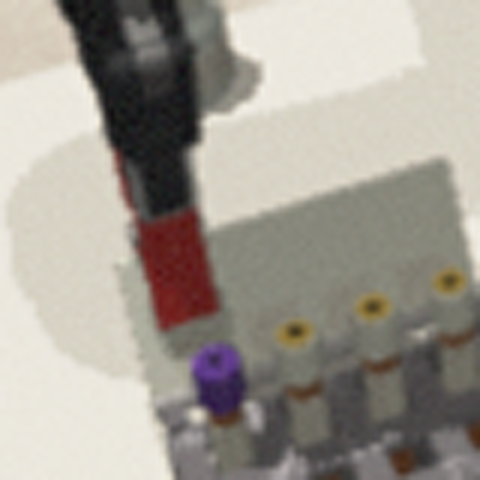

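The jaw is now lower on the plate. I'll keep pushing down while partly open, letting the clamp tilt with the plate.

Emit:
step_arm(
  commands=[
    {"gripper": 35,"x": 0,"y": 2,"z": 2,"roll": 0},
    {"gripper": 36,"x": 0,"y": 1,"z": 2,"roll": 0},
    {"gripper": 36,"x": 0,"y": 1,"z": 1,"roll": 0},
    {"gripper": 36,"x": 0,"y": 0,"z": 0,"roll": 0},
  ],
)

```text
clock: 11.35
eef_pos: [0.6111, -0.2569, 0.1466]
tool_rot: [0.001, -0.701, 0.713, -0.002]
wrist_force: [-2.0, 0.6, 7.1]
opening: 0.0361
```

Emit:
step_arm(
  commands=[
    {"gripper": 36,"x": 0,"y": 2,"z": 2,"roll": 0},
    {"gripper": 36,"x": 0,"y": 2,"z": 2,"roll": 0},
    {"gripper": 36,"x": 0,"y": 0,"z": 2,"roll": 0},
    {"gripper": 36,"x": 0,"y": 0,"z": 0,"roll": 0},
  ],
)

```text
clock: 11.75
eef_pos: [0.6092, -0.2571, 0.1418]
tool_rot: [0.002, -0.702, 0.712, -0.004]
wrist_force: [1.7, -0.2, 9.3]
opening: 0.0362
```

```bash
python3 -c "
from h import *
to((.618,-.2567,.155),-.015)
p=grab('scene')
print([(r['xy'],r['conf']) for n in('clamp','clamp_seat','rack_grey_edge') for r in robot.tip_of(p,n)[:3]])
# expected seat/pivot if home
for l in(.35,.43,.5):
  e=np.array([.641-.055*np.sin(l),-.2567,.05+.055*np.cos(l)]);d=np.array([-np.sin(l),0,np.cos(l)])
  print(l,proj(p,[e,e+.005*d,e+.045*d, e-.029*d+np.array([np.cos(l),0,np.sin(l)])*.008]).round(1).tolist(), (e+.045*d).round(4))
"
```

```text
t 11.75 pos [ 0.60916148 -0.2571164   0.14184221] delta mm tool [ -0.5  -8.9 -13.1] tool y ang 3.126 F [ 1.71276696 -0.21757624  9.31390339] op 0.036177303026221415
roll deg -0.013845347439352819
[([294.5, 265.2], 0.7), ([301.4, 224.3], 0.56), ([223.6, 264.7], 0.48), ([295.1, 267.3], 0.72), ([221.8, 263.1], 0.65), ([409.0, 244.5], 0.62), ([240.0, 257.8], 0.72)]
0.35 [[223.7, 266.8], [223.1, 264.6], [218.6, 247.4], [227.7, 280.3]] [ 0.6067 -0.2567  0.1439]
0.43 [[223.3, 266.1], [222.7, 264.0], [217.9, 246.4], [227.4, 279.7]] [ 0.5993 -0.2567  0.1409]
0.5 [[223.0, 265.7], [222.3, 263.5], [217.3, 245.8], [227.2, 279.2]] [ 0.5931 -0.2567  0.1378]
```

Emit:
step_arm(
  commands=[
    {"gripper": 42,"x": 0,"y": 3,"z": 0,"roll": 0},
    {"gripper": 48,"x": 0,"y": 3,"z": 0,"roll": 0},
    {"gripper": 60,"x": 0,"y": 3,"z": 0,"roll": 0},
    {"gripper": 75,"x": 0,"y": 1,"z": 0,"roll": 0},
    {"gripper": 85,"x": 0,"y": 0,"z": 0,"roll": 0},
    {"gripper": 85,"x": 0,"y": 0,"z": 0,"roll": 0},
  ],
)

```text
clock: 12.55
eef_pos: [0.5956, -0.2563, 0.1392]
tool_rot: [-0.0, -0.701, 0.713, 0.0]
wrist_force: [0.1, -0.3, 0.9]
opening: 0.0846
```

```bash
python3 -c "
from h import *
to((.599,-.2567,.155),-.015)
p=grab('scene');im=p['color'][:,:,::-1]
print([(r['xy'],r['conf']) for n in('clamp','clamp_seat','rack_grey_edge') for r in robot.tip_of(p,n)[:3]])
c=lambda i,x,y:cv2.resize(i[y:y+80,x:x+80],None,fx=6,fy=6,interpolation=cv2.INTER_CUBIC)
cv2.imwrite('pics/g.png',c(im,195,225))"
```

```text
t 12.55 pos [ 0.5955998  -0.25628974  0.13918871] delta mm tool [  0.4  -3.4 -15.8] tool y ang 3.125 F [ 0.12639397 -0.26227008  0.94603836] op 0.08458779326474072
roll deg -0.08389483653333313
[([417.8, 239.3], 0.71), ([225.3, 262.6], 0.65), ([303.2, 226.5], 0.65), ([303.9, 230.6], 0.8), ([292.3, 270.4], 0.78), ([221.0, 265.8], 0.6), ([243.0, 252.9], 0.67), ([408.0, 239.5], 0.55), ([149.2, 259.2], 0.48)]
```

View pics/g.png

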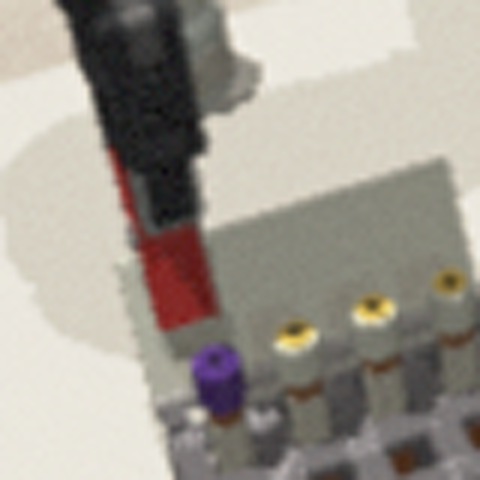

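Released. The near jaw tip is at about scene (226,278). If fully home I'd expect (227.4,279.7), so it may be a few mm short. Rising clear to look properly.

Emit:
step_arm(
  commands=[
    {"gripper": 85,"x": 0,"y": 0,"z": -15,"roll": 0},
    {"gripper": 85,"x": 0,"y": 0,"z": -30,"roll": 0},
    {"gripper": 85,"x": 0,"y": 0,"z": -30,"roll": 0},
    {"gripper": 85,"x": 0,"y": 0,"z": -30,"roll": 0},
    {"gripper": 85,"x": -40,"y": 0,"z": 0,"roll": 0},
    {"gripper": 85,"x": -40,"y": 0,"z": 0,"roll": 0},
    {"gripper": 0,"x": -40,"y": 0,"z": 0,"roll": 0},
    {"gripper": 0,"x": 0,"y": 0,"z": 0,"roll": 0},
    {"gripper": 0,"x": 0,"y": 0,"z": 0,"roll": 0},
  ],
)

```text
clock: 13.65
eef_pos: [0.5977, -0.1353, 0.2446]
tool_rot: [0.0, -0.702, 0.712, -0.0]
wrist_force: [0.7, -0.3, 0.4]
opening: 0.0437
```

```bash
python3 -c "
from h import *
p=grab('scene');q=grab('top')
for n,k in(('S',p),('T',q)): print(n,[(np.round(r['xy'],1).tolist(),round(r['conf'],2)) for n in('clamp','clamp_seat','rack_grey_edge') for r in robot.tip_of(k,n)[:3]])
c=lambda i,x,y:cv2.resize(i[:,:,::-1][y:y+60,x:x+50],None,fx=8,fy=8,interpolation=cv2.INTER_CUBIC)
cv2.imwrite('pics/k.png',np.hstack([c(p['color'],200,230),c(q['color'],375,140)]))"
```

```text
S [([221.7, 263.4], 0.9), ([300.6, 223.2], 0.89), ([292.4, 264.5], 0.52), ([220.3, 265.1], 0.75), ([302.8, 228.5], 0.62), ([293.9, 268.6], 0.58), ([240.9, 257.6], 0.74), ([418.8, 237.2], 0.65), ([410.2, 242.6], 0.23)]
T [([397.6, 175.8], 0.71), ([328.9, 206.8], 0.64), ([262.8, 167.2], 0.57), ([329.8, 207.4], 0.65), ([397.5, 175.5], 0.47), ([351.8, 177.3], 0.44), ([385.3, 172.0], 0.57)]
```

View pics/k.png

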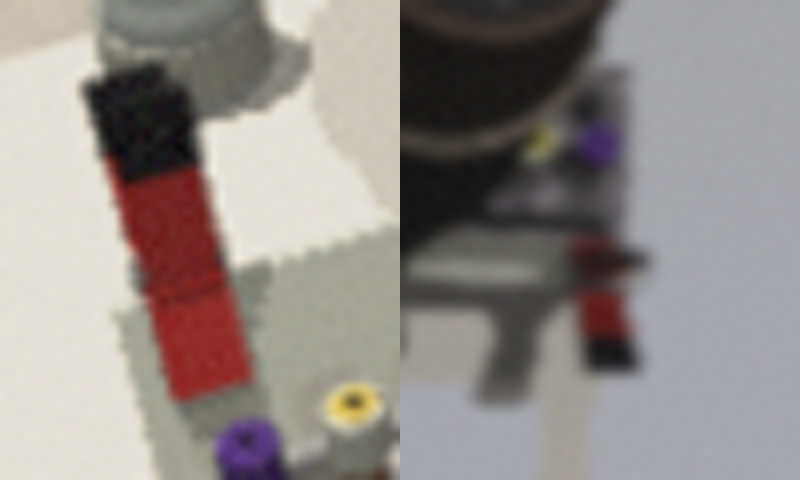

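```bash
cat > fit.py <<'E'
from h import *
from scipy.optimize import least_squares as LS
np.set_printoptions(precision=4,suppress=True)
p=grab('scene')
A=lambda u,v:np.array((305+u/5-.4,205+v/5-.4));K=lambda u,v:np.array((200+u/8-.44,230+v/8-.44))
def fr(o,yaw,l): # half frame
    return lambda x,y,z:np.array(o)+Ro.from_euler('z',yaw).apply(Ro.from_euler('y',-l).apply([x,y,z]))
# calibrate features on stand: solve y of clamp, tJ, xb, zb
obs=[A(165,242),A(213,238),A(176,152),A(222,147)]
def m(v,f,w=(-.011,.011)): 
    tJ,xb,zb=v; return [f(tJ,w[0],-.034),f(tJ,w[1],-.034),f(xb,w[0],zb),f(xb,w[1],zb)]
bl=lambda y:.6378+(y-.0068)*.21
def r0(v):
    f=fr((bl(v[3]),v[3],.080),-.208,0); return (proj(p,m(v[:3],f))-obs).ravel()
s0=LS(r0,[.01,.015,.035,.021]); print('cal',s0.x,'res',s0.fun)
obs2=[K(173,402),K(250,381),K(125,183),K(205,165)]
def r1(v):
    f=fr((v[0],v[1],v[2]),-.015,v[3]); return (proj(p,m(s0.x[:3],f))-obs2).ravel()
def home(l,s=0): return .641-(.055+.005+s)*np.sin(l),.05+(.055+.005+s)*np.cos(l)
def r2(v): # constrained to plate: y,l,s(short of home)
    x,z=home(v[1],v[2]); return r1([x,v[0],z,v[1]])
s1=LS(r1,[.616,-.257,.105,.43]); print('free',s1.x,s1.fun)
s2=LS(r2,[-.257,.43,0]); print('plate y,l,short',s2.x,s2.fun)
# edge seen: back(-x) or front top edge
ed=[K(235,265),K(399,215)]
for l in(.35,.4,.43,.46,.5):
    z=.05+.055*np.cos(l); print(l,'model x',.641-.055*np.sin(l),'seen',[atz(p,e,z)[:2] for e in ed])
E
python3 fit.py
```

```text
cal [0.0062 0.0176 0.0309 0.0208] res [ 0.4273  0.4433 -0.4238 -0.4384  0.0058  0.341  -0.0107 -0.3418]
free [ 0.6033 -0.2558  0.0964  0.435 ] [ 0.2538  0.1376  0.5604 -0.5488 -0.5289  0.6529 -0.2607 -0.2598]
plate y,l,short [-0.2576  0.4003  0.0035] [ 0.1133  0.2108  0.6089 -0.5388 -0.5927  0.6468 -0.0994 -0.3351]
0.35 model x 0.6221406205899502 seen [array([ 0.6152, -0.2432]), array([ 0.6168, -0.1976])]
0.4 model x 0.6195819911730243 seen [array([ 0.6141, -0.243 ]), array([ 0.6157, -0.1974])]
0.43 model x 0.6180721058663934 seen [array([ 0.6133, -0.2429]), array([ 0.615 , -0.1972])]
0.46 model x 0.6165828541168964 seen [array([ 0.6125, -0.2428]), array([ 0.6142, -0.197 ])]
0.5 model x 0.6146315953767688 seen [array([ 0.6114, -0.2426]), array([ 0.6131, -0.1968])]
```

The fit puts the clamp about 3.5 mm short of home (±2 mm), tilted about 0.40–0.43 with the plate, at y = -0.257. I'll press it home with closed fingers on the handle top that sits almost over the plate edge, watching the force.

Emit:
step_arm(
  commands=[
    {"gripper": 0,"x": 40,"y": -4,"z": 0,"roll": 0},
    {"gripper": 0,"x": 40,"y": -3,"z": 0,"roll": 0},
    {"gripper": 0,"x": 42,"y": -3,"z": 0,"roll": 0},
    {"gripper": 0,"x": 0,"y": 0,"z": 20,"roll": 0},
    {"gripper": 0,"x": 0,"y": 0,"z": 15,"roll": 0},
    {"gripper": 0,"x": 0,"y": 0,"z": 10,"roll": 0},
    {"gripper": 0,"x": 0,"y": 0,"z": 5,"roll": 0},
    {"gripper": 0,"x": 0,"y": 0,"z": 0,"roll": 0},
  ],
)

```text
clock: 14.9
eef_pos: [0.6054, -0.2582, 0.1938]
tool_rot: [-0.0, -0.701, 0.713, 0.0]
wrist_force: [-0.1, -0.1, 0.1]
opening: -0.0001
```

Emit:
step_arm(
  commands=[
    {"gripper": 0,"x": 0,"y": 0,"z": 3,"roll": 0},
    {"gripper": 0,"x": 0,"y": 0,"z": 2,"roll": 0},
    {"gripper": 0,"x": 0,"y": 0,"z": 0,"roll": 0},
  ],
)

```text
clock: 15.2
eef_pos: [0.6057, -0.2582, 0.1895]
tool_rot: [0.0, -0.701, 0.713, -0.0]
wrist_force: [-0.8, -0.0, -0.5]
opening: 0.0002
```

Emit:
step_arm(
  commands=[
    {"gripper": 0,"x": 0,"y": 0,"z": 2,"roll": 0},
    {"gripper": 0,"x": 0,"y": 0,"z": 2,"roll": 0},
    {"gripper": 0,"x": 0,"y": 0,"z": 0,"roll": 0},
  ],
)

```text
clock: 15.5
eef_pos: [0.6054, -0.2584, 0.185]
tool_rot: [-0.0, -0.701, 0.713, 0.0]
wrist_force: [-0.5, 0.6, -0.2]
opening: -0.0001
```

Emit:
step_arm(
  commands=[
    {"gripper": 0,"x": 0,"y": 0,"z": 2,"roll": 0},
    {"gripper": 0,"x": 0,"y": 0,"z": 0,"roll": 0},
  ],
)

```text
clock: 15.7
eef_pos: [0.6054, -0.2584, 0.183]
tool_rot: [-0.0, -0.701, 0.713, 0.0]
wrist_force: [-0.5, 0.1, 1.0]
opening: 0.0001
```

Emit:
step_arm(
  commands=[
    {"gripper": 0,"x": 0,"y": 0,"z": 2,"roll": 0},
    {"gripper": 0,"x": 0,"y": 0,"z": 0,"roll": 0},
  ],
)

```text
clock: 15.9
eef_pos: [0.6058, -0.2586, 0.1816]
tool_rot: [0.0, -0.701, 0.713, -0.0]
wrist_force: [0.4, 0.2, 2.2]
opening: -0.0002
```

Contact at about TCP z 0.183, as predicted. Pressing on.

Emit:
step_arm(
  commands=[
    {"gripper": 0,"x": 0,"y": 0,"z": 2,"roll": 0},
    {"gripper": 0,"x": 0,"y": 0,"z": 0,"roll": 0},
  ],
)

```text
clock: 16.1
eef_pos: [0.6061, -0.2589, 0.1806]
tool_rot: [0.0, -0.701, 0.713, -0.001]
wrist_force: [-1.8, 0.2, 7.0]
opening: -0.0001
```

Emit:
step_arm(
  commands=[
    {"gripper": 0,"x": 0,"y": 0,"z": 2,"roll": 0},
    {"gripper": 0,"x": 0,"y": 0,"z": 0,"roll": 0},
  ],
)

```text
clock: 16.3
eef_pos: [0.6066, -0.2592, 0.1797]
tool_rot: [0.0, -0.701, 0.713, -0.002]
wrist_force: [-2.3, 0.2, 11.5]
opening: -0.0003
```

Emit:
step_arm(
  commands=[
    {"gripper": 0,"x": 0,"y": 0,"z": 2,"roll": 0},
    {"gripper": 0,"x": 0,"y": 0,"z": 2,"roll": 0},
    {"gripper": 0,"x": 0,"y": 0,"z": 0,"roll": 0},
  ],
)

```text
clock: 16.6
eef_pos: [0.6072, -0.2599, 0.179]
tool_rot: [0.001, -0.702, 0.712, -0.003]
wrist_force: [-7.1, 1.8, 26.9]
opening: 0.0
```

Emit:
step_arm(
  commands=[
    {"gripper": 0,"x": 0,"y": 0,"z": 2,"roll": 0},
    {"gripper": 0,"x": 0,"y": 0,"z": 2,"roll": 0},
    {"gripper": 0,"x": 0,"y": 0,"z": 0,"roll": 0},
  ],
)

```text
clock: 16.9
eef_pos: [0.6077, -0.2606, 0.1783]
tool_rot: [0.001, -0.702, 0.712, -0.005]
wrist_force: [-13.4, 3.4, 44.2]
opening: -0.0002
```

It gave about 3 mm at low force and then went stiff (44 N for less than 1 mm more), which fits bottoming out. Backing off and checking.

Emit:
step_arm(
  commands=[
    {"gripper": 0,"x": 0,"y": 0,"z": -10,"roll": 0},
    {"gripper": 0,"x": 0,"y": 0,"z": -20,"roll": 0},
    {"gripper": 0,"x": 0,"y": 0,"z": -30,"roll": 0},
    {"gripper": 0,"x": 0,"y": 0,"z": -30,"roll": 0},
    {"gripper": 0,"x": -40,"y": 0,"z": 0,"roll": 0},
    {"gripper": 0,"x": -40,"y": 0,"z": 0,"roll": 0},
    {"gripper": 0,"x": -40,"y": 0,"z": 0,"roll": 0},
    {"gripper": 0,"x": -40,"y": 0,"z": 0,"roll": 0},
    {"gripper": 0,"x": 0,"y": 0,"z": 0,"roll": 0},
  ],
)

```text
clock: 17.8
eef_pos: [0.6083, -0.0945, 0.2594]
tool_rot: [0.0, -0.703, 0.712, 0.0]
wrist_force: [-0.4, -0.6, 1.0]
opening: 0.0002
```

```bash
python3 -c "
from h import *
p=grab('scene');q=grab('top')
for n,k in(('S',p),('T',q)): print(n,[(np.round(r['xy'],1).tolist(),round(r['conf'],2)) for n in('clamp','clamp_seat','rack_grey_edge','stray') for r in robot.tip_of(k,n)[:3]])
c=lambda i,x,y:cv2.resize(i[:,:,::-1][y:y+60,x:x+50],None,fx=8,fy=8,interpolation=cv2.INTER_CUBIC)
cv2.imwrite('pics/l.png',np.hstack([c(p['color'],200,230),c(q['color'],375,140)]))"
```

```text
S [([225.9, 264.3], 0.83), ([300.2, 227.0], 0.59), ([241.4, 259.0], 0.35), ([303.0, 231.4], 0.84), ([223.0, 267.8], 0.71), ([295.2, 268.4], 0.61), ([241.0, 260.5], 0.63), ([240.3, 257.3], 0.63), ([235.1, 315.8], 0.58), ([409.3, 236.1], 0.27)]
T [([330.1, 206.6], 0.74), ([393.6, 176.7], 0.68), ([349.4, 176.2], 0.63), ([399.6, 174.5], 0.55), ([351.2, 178.3], 0.55), ([328.5, 204.1], 0.51), ([387.3, 173.7], 0.71)]
```

View pics/l.png

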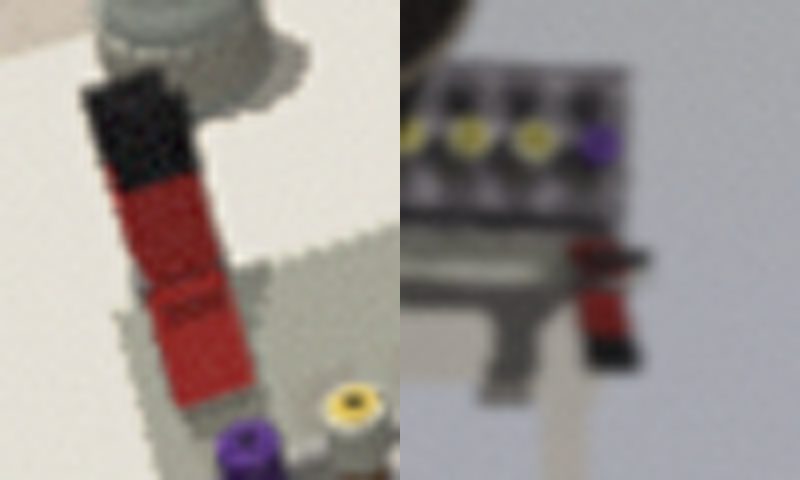

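```bash
sed -i 's/obs2=.*/obs2=[K(178,408),K(253,387),K(127,190),K(205,173)]/' fit.py; python3 fit.py | grep -A3 -E 'free|plate'
python3 - <<'E'
import cv2,numpy as np
a,b=[cv2.cvtColor(cv2.imread(f'pics/{n}.png'),cv2.COLOR_BGR2GRAY).astype(np.float32) for n in'kl']
# template-match the jaw tip and the black/red boundary between the two pictures
for nm,(x0,y0,x1,y1) in {'tip':(160,350,270,415),'bound':(100,140,215,210),'cap(ref)':(205,410,380,470)}.items():
    r=cv2.matchTemplate(b[y0-15:y1+15 if y1<460 else 480,x0-15:x1+15],a[y0:y1,x0:x1],cv2.TM_CCOEFF_NORMED)
    print(nm,np.array(cv2.minMaxLoc(r)[3])-15,r.max())
E
```

```text
free [ 0.5842 -0.2529  0.0756  0.4989] [ 0.1673  0.1344  0.4395 -0.465  -0.3831  0.6285 -0.2084 -0.3119]
plate y,l,short [-0.2574  0.4053  0.0014] [-0.1856  0.3172  0.5489 -0.4373 -0.5322  0.6111  0.196  -0.4996]
0.35 model x 0.6221406205899502 seen [array([ 0.6152, -0.2432]), array([ 0.6168, -0.1976])]
0.4 model x 0.6195819911730243 seen [array([ 0.6141, -0.243 ]), array([ 0.6157, -0.1974])]
0.43 model x 0.6180721058663934 seen [array([ 0.6133, -0.2429]), array([ 0.615 , -0.1972])]
tip [2 5] 0.98584366
bound [ 0 10] 0.99533826
cap(ref) [0 0] 0.9976825
```

```bash
python3 -c "
from workcell import robot
print(robot.get_obs()['wrist_force']); print(robot.close_job())"
```

```text
[-0.15541105  0.14705714 -0.62607142]
the job is handed in; nothing more can be done
None
```

The red spring clamp is clipped onto the grey rack's leaning label plate in front of the purple-capped tube. That tube is in the rack's outermost hole on the -y side. I handed the job in at about 18 s.

I took the clamp off its stand fully squeezed and lowered it over the plate. I opened the gripper while pressing, so the clamp swung into line with the plate. That left it an estimated 3.5 mm short, so I pressed it home with closed fingers. It gave about 2–3 mm and then went stiff, at 44 N on the wrist.

What the last checks showed:
- **Depth:** the final image fit puts it 1.4 mm short of fully home, give or take about 1.5 mm (limit 4 mm).
- **Sideways:** the clamp is at y = -0.257 and the tube at y = -0.2565, so about 1 mm off (limit 11 mm).
- **Squareness:** the clamp's tilt came out at about 0.41 rad in a fit that holds it in line with the plate. An unconstrained fit gave 0.50 rad, and also an implausible position. My first estimate of the plate's lean was 0.43 rad. I did not measure the square-to-plate angle (limit 0.12 rad) more closely.
- **Jaws and plate:** I could not measure the jaw opening directly. In the images the clamp stays on the plate by itself. The plate edge measured 4–5 mm off its modelled position, which I put down to calibration.
- **Everything else:** the caps near the clamp looked unmoved, and the arm was clear and touching nothing at hand-in.

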